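# Fetch the spatula out through the hand opening of the utensil box

## Robot

A 6-joint arm with a two-finger parallel gripper is mounted at the origin on a cart in front of the work surface, level with it; the furniture and walls round the work are solid. World frame = base frame: x ahead of the robot, y to its left, z up, the work surface at z = 0. Lengths are in m, angles in degrees, forces in N, time in s.
With the tool pointing down it reaches from about 0.35 to 0.875 m from the base axis. Payload 4.2 kg.
Tool frame: the origin (TCP) lies on the centre line of the jaws, within the pads' length; the fingertips stand 19 mm ahead of it and the grasp point (between the pads) is the TCP; z points along the fingers, y is the line along which they close (so a half turn about z gives the same grasp; the last joint's range is limited). The gripper opens to 87 mm and grips with 3 to 60 N. Pads are 19 mm wide; open, the fingers measure 117 mm over their backs; the gripper's body (75 mm by 190 mm) begins 51 mm behind the grasp point.
Start: joints at [85.348, 22.042, 0.453, 0, -68.411, -14.817], TCP at [0.208, 0.589, 0.242] pointing down, gripper open.
Joint ranges: [-179.83, 179.83], [-69.29, 118.12], [-61.27, 80.66], [-181.25, 117.63], [-171.15, -9.14], [-177.46, 177.46]. Speed limits (degrees/s): [159.86, 159.86, 180, 180, 180, 180].

## Interface

Orientations are given as a 3x3 rotation matrix whose columns are the frame's x, y, z axes.
In Python, from station import sense, capture, finish_job, search_frame, masks_of gives the robot as it stands.
- The arm moves only by the tool drive_tool, never from a script. Its argument "rows" is a list of rows, each a list of 7 numbers: the opening in per cent of the stroke, from 0 (shut) to 100 (fully open), then the shift along the world's x, y, z in mm, then the turn, a rotation vector about the world's x, y, z in rad. In form: [[fingers, dx, dy, dz, wx, wy, wz], ...]. A call has 1 to 5 rows; each row shifts and turns the commanded pose from where the row before left it; what a row does not reach is not made up. A row lasts 1/12 s, in which the tool goes at most 41.7 mm and 7.16 degrees, less where a joint would pass 70% of its speed; a pose out of reach is approached as far as the arm can. A call is refused whole if a number of a shift passes 41.7 or a number of a turn 0.125, either way. A call with a gripper value outside its range is refused whole. The fingers move at their own pace and stop on an object; the grip force is fixed at half the most. Time passes only in rows, so rows that do not move let the fingers close. It gives the time, the measured TCP pose, the force, the opening and the grip force at its end, in the units of the state.
- sense(): the state, without advancing time (a new reading comes with each control period).
- capture(name): name is "side" or "top"; returns a dict with "frame" (384x512x3 uint8, red, green, blue), "z_map" (384x512 float32, m along the optical axis (not along the pixel's ray), 0 where there is no reading), "fx", "fy", "cx", "cy" (pixels), "R" (3x3) and "t" (3): a world point X has camera coordinates R X + t. Camera axes: x right, y down, z forward; pixel columns grow to the right and rows downward; lengths in m; the calibration is good to about 2 mm. A picture is of the moment at which its call begins.
- finish_job(): hands the job in; it is judged then, once.
Trained networks look in a picture, given as the dict that the camera call returned (one of the last four; its "shot" number tells which), for a name from the list of things; names that differ only in an ending like _2 or _b are one class to them, and where a whole thing is asked for, a point or a joint stands for the part that bears it (a point fixed in the world has none). Each returns a list of dicts, best first, with "p" (0 to 1); they miss things now and then, are a little off and sometimes report something else, mostly with a low value. They report only what shows in the picture. A call takes as long as a camera call.
- search_frame(label, picture): "xy" ([column, row] in pixels, amid what is visible of it).
- masks_of(label, picture): "region" (384x512 bool, what is visible of it) and "xy" ([column, row] in pixels, amid what is visible of it).
The state is a dict: "time_s": time; "joints": joint angles; "joint_velocities": joint speeds; "effort": joint torques, N m; "tcp_pos": TCP position; "ee_rot": TCP orientation; "wrist_force": force on the tool from outside, world axes, zero at the start; "moment": the same for the moment, N m; "gripper_width": opening from 0.0 (shut) to 1.0 (fully open); "gripper_force": force on a finger pad.
Only numpy, scipy, OpenCV 4.12 (cv2) and the standard library are available. Lean on these libraries where they do the work, as an engineer would, in place of code of your own. Each camera call takes 0.05 s, during which the arm holds its last target. There are 200 camera calls.

## Task

Take the wooden spatula out of the utensil box through the opening in its clear cover: the opening is shorter than the spatula, so draw the handle end clear of the end lip, tilt it up and thread the spatula out slantwise without forcing it against the box. Then carry it to the red bowl and finish holding it still in the gripper, its middle over the bowl and all of it above the bowl's rim. Leave the bowl, the flat fish tin and the blue-patterned cup where they are.

Things in the scene. Friction and masses are not known exactly. Their poses are not given: they have to be found in the camera images.
- utensil_box: fixed brown wooden box, outside 280 (x) x 152 x 66 mm, origin at the centre of its underside, +x end roughly away from the robot. Inner floor at z = 6 mm, inside 268 x 140 mm. A rigid clear cover, 4 mm thick, is fixed on top (underside z = 62, top z = 66 mm); its only opening is a full-width gap from x = -8 to +107 mm (y = -70 to +70) with dark edges; beyond x = 107 is the end lip
- box_opening (a point): centre of the opening (115 mm along the box by 140 mm across), at the level of the cover's top, 66 mm above the worktop
- spatula_grip (a point): grip point on the handle of the loose light-wood spatula (210 mm long, about 60 g), 50 mm from the handle end, 7 mm above the underside; handle 18 mm wide, 14 mm thick. x axis: blade to handle end, z up. It lies flat on the box's inner floor, up to 0.08 rad askew, the last 10 to 21 mm of its handle under the end lip, the blade under the long part of the cover
- spatula_mid (a point): middle of the spatula's length, 55 mm from the grip point toward the blade, 7 mm above its underside
- spatula_handle_end (a point): tip of the handle, 105 mm from the middle and 50 mm from the grip point, 7 mm above the underside
- spatula_blade_end (a point): tip of the blade, 105 mm from the middle, 4 mm above the underside. The blade is 74 mm long, 50 mm wide and 8 mm thick; there are at least 38 mm of free room between it and the box's end wall behind it
- red_bowl: loose round red bowl, 172 mm in diameter, rim 66 mm high; origin at the centre of its underside, on the worktop
- fish_tin: loose flat tin, 86 mm in diameter, 40 mm high, origin at the centre of its underside; bystander
- blue_cup: loose white cup with blue pattern, 65 mm in diameter, 78 mm high, origin at the centre of its underside; bystander

How it is judged:
By the outcome, as a careful person would: the job done as asked, in the order asked, and still so for the second after the job is handed in, while the arm keeps its last pose, push and grip.
It also fails if it takes over 45 s, if anything falls off the work surface, if the arm or the gripper's body presses on something with over 40 N, if the wrist force passes 120 N, or if a joint passes its speed limit or range.

## Working session

There is one attempt and no reset: what is moved stays moved. The work goes in short steps, Python scripts to look and compute and a tool call to move; the robot and the scene stay as the last step left them, time stands still between calls to the robot, and variables do not carry over. Pictures are saved under pics/ and viewed, at most 10 in all, crops included, and the job is handed in when it is done.

Besides the shell and the picture viewer there is one more tool, called after "Emit:" as name(argument=value, ...) on one line, values as JSON. drive_tool: Moves the arm, as the interface text tells. Its arguments: {"type":"object","properties":{"rows":{"type":"array"}},"required":["rows"]}

```bash
mkdir -p pics; cat > h.py <<'E'
import numpy as np, cv2
from station import sense, capture, finish_job, search_frame, masks_of
def cloud(c):
    z=c["z_map"]; v,u=np.mgrid[:384,:512]
    P=np.stack([(u-c["cx"])/c["fx"]*z,(v-c["cy"])/c["fy"]*z,z],-1)
    W=(P-np.array(c["t"]))@np.array(c["R"]); W[z==0]=np.nan
    return W
def ray(c,u,v,h):
    R=np.array(c["R"]);o=-R.T@np.array(c["t"]);d=R.T@np.array([(u-c["cx"])/c["fx"],(v-c["cy"])/c["fy"],1])
    return o+d*(h-o[2])/d[2]
def proj(c,X):
    p=np.array(c["R"])@np.array(X)+np.array(c["t"]); return p[0]/p[2]*c["fx"]+c["cx"],p[1]/p[2]*c["fy"]+c["cy"]
E
python3 - <<'E'
from h import *
s=sense();print(s)
fr=[]
for n in ["top","side"]:
    c=capture(n);W=cloud(c);fr.append(c["frame"])
    print(n,-np.array(c["R"]).T@c["t"],np.array(c["R"]).round(2).tolist(),c["fx"])
    for l in ["utensil_box","spatula_grip","red_bowl","fish_tin","blue_cup"]:
        for m in masks_of(l,c)[:1]:
            r=m["region"];p=W[r];print(l,round(m["p"],2),m["xy"],r.sum(),np.nanmedian(p,0).round(3),np.nanpercentile(p,2,axis=0).round(3),np.nanpercentile(p,98,axis=0).round(3))
    cv2.imwrite(f"pics/{n}0.png",cv2.resize(c["frame"],(800,600))[:,:,::-1])
E
```

```text
{'time_s': 0.0, 'joints': array([ 8.53481903e+01,  2.20906970e+01,  3.78323433e-01, -2.92671075e-02,
       -6.84117119e+01, -1.48174115e+01]), 'joint_velocities': array([ 0.11535654,  0.04467574, -0.07183869,  0.03315338, -0.05507025,
        0.06249877]), 'effort': array([-4.35824313e-04, -3.90664601e+01,  1.87403727e+01,  4.22010854e+00,
        1.10217521e-02, -1.87613391e-04]), 'tcp_pos': array([0.20809494, 0.58872854, 0.24044958]), 'ee_rot': array([[ 9.42757874e-01, -3.33477390e-01, -6.49045513e-04],
       [-3.33478008e-01, -9.42755495e-01, -2.11999920e-03],
       [ 9.50805755e-05,  2.21508834e-03, -9.99997542e-01]]), 'wrist_force': array([ 0.00667665, -0.92386532,  0.19083273]), 'moment': array([ 0.03761675, -0.03426325,  0.0222091 ]), 'gripper_force': 0.0, 'gripper_width': 1.0007915947179846}
top [ 0.40665493 -0.27863072  1.04390646] [[0.0, -1.0, 0.0], [-0.99, -0.0, -0.14], [0.14, -0.0, -0.99]] 374.5163030455164
utensil_box 0.72 [155.4, 194.6] 6007 [ 0.511 -0.032  0.063] [ 0.389 -0.115  0.002] [0.656 0.038 0.068]
spatula_grip 0.54 [164.1, 174.9] 273 [ 0.58  -0.047  0.018] [
[... 188 characters left out ...]
 -0.384  0.036] [ 0.655 -0.424  0.001] [ 0.736 -0.346  0.041]
blue_cup 0.55 [337.5, 257.0] 597 [ 0.352 -0.524  0.025] [ 0.324 -0.545  0.002] [ 0.382 -0.485  0.078]
side [ 0.14101764 -0.84091614  0.64770353] [[0.85, -0.53, 0.01], [-0.34, -0.56, -0.76], [0.41, 0.64, -0.65]] 374.5914610453918
utensil_box 0.9 [205.4, 146.3] 5017 [ 0.502 -0.062  0.051] [ 0.382 -0.119  0.002] [0.659 0.041 0.068]
red_bowl 0.82 [276.8, 207.4] 3397 [ 0.551 -0.345  0.034] [ 0.455 -0.446  0.004] [ 0.609 -0.291  0.067]
fish_tin 0.7 [336.4, 198.7] 1052 [ 0.686 -0.394  0.036] [ 0.654 -0.426  0.002] [ 0.736 -0.346  0.04 ]
blue_cup 0.64 [247.6, 296.2] 1545 [ 0.354 -0.513  0.048] [ 0.321 -0.547  0.006] [ 0.382 -0.486  0.078]
```

```bash
python3 - <<'E'
from h import *
c=capture("top");W=cloud(c)
f=c["frame"][120:270,70:240]
cv2.imwrite("pics/topcrop.png",cv2.resize(f,None,fx=4,fy=4,interpolation=cv2.INTER_CUBIC)[:,:,::-1])
# spatula handle points: height in 12..26mm inside box
m=masks_of("spatula_grip",c)[0]["region"]
P=W[m];P=P[(P[:,2]>.012)&(P[:,2]<.03)];q=P[:,:2];mu=q.mean(0);u,s,v=np.linalg.svd(q-mu);print("sp axis",mu,v[0],np.degrees(np.arctan2(v[0][1],v[0][0])),P[:,2].mean(), ((q-mu)@v[0]).min(),((q-mu)@v[0]).max(),((q-mu)@v[1]).min(),((q-mu)@v[1]).max())
# box outline: top surface
b=(W[...,2]>.055)&(W[...,2]<.075)&(W[...,0]>.33)&(W[...,0]<.72)&(W[...,1]>-.15)&(W[...,1]<.08)
r=cv2.minAreaRect(W[b][:,:2].astype(np.float32)*1000);print(r)
E
```

```text
sp axis [ 0.57917776 -0.04706392] [-0.99308551  0.11739327] 173.258315684173 0.0182110933713713 -0.059318575442450984 0.05842292229387809 -0.010445889819323909 0.00867282219008375
((523.7200317382812, -35.322593688964844), (153.20541381835938, 280.5072937011719), 85.66947937011719)
```

View pics/top0.png

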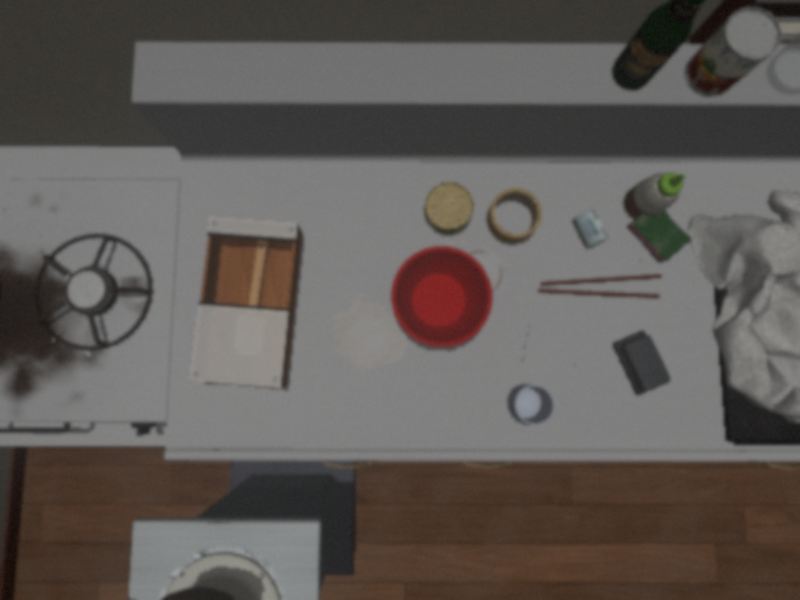

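View pics/topcrop.png

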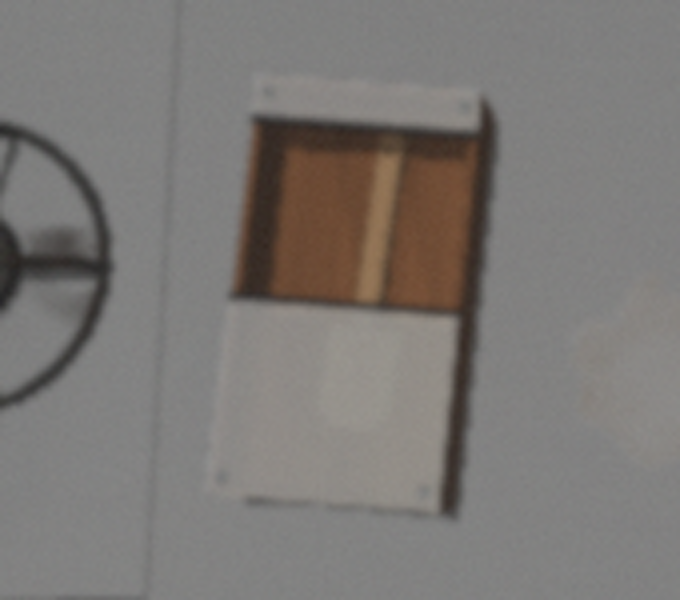

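The top view shows the box at (155,195) in camera pixels. The handle is visible in the opening, and the blade shows faintly through the cover, around crop (358,378). I'll measure how far along the box the spatula lies from that blade patch, then move.

```bash
python3 - <<'E'
from h import *
c=capture("top");W=cloud(c)
f=np.mean([capture("top")["frame"].astype(float) for _ in range(4)],0)
g=f[190:250,115:200].mean(-1); g=np.clip((g-np.percentile(g,30))*6+90,0,255).astype(np.uint8)
g=cv2.resize(g,None,fx=9,fy=9,interpolation=cv2.INTER_CUBIC)
u=np.array([.9971,-.0755]);v=np.array([.0755,.9971]);o=np.array([.5237,-.0353])
a=np.array([.9931,-.1174]);mu=np.array([.5792,-.0471])
def line(img,p,q,z1,col):
    A,B=[((np.array(proj(c,[*x,z1]))-[115,190]+.5)*9).astype(int) for x in(p,q)]
    cv2.line(img,tuple(map(int,A)),tuple(map(int,B)),col,1)
im=cv2.cvtColor(g,cv2.COLOR_GRAY2BGR)
line(im,o-.008*u-.07*v,o-.008*u+.07*v,.066,(0,0,255))
n=np.array([.1174,.9931])
for k,col in [(-.140,(0,255,0)),(-.150,(255,0,255)),(-.160,(255,128,0))]:
    p=mu+k*a; line(im,p-.025*n,p+.025*n,.014,col)
    print(k,"blade end box x",(p-o)@u,"handle end box x",(p+.21*a-o)@u)
line(im,mu-.16*a,mu,.014,(0,255,255))
cv2.imwrite("pics/blade.png",im)
E
```

```text
-0.14 blade end box x -0.0836417694 handle end box x 0.12616580969999994
-0.15 blade end box x -0.09363260650000002 handle end box x 0.11617497260000002
-0.16 blade end box x -0.10362344360000005 handle end box x 0.10618413549999989
```

View pics/blade.png

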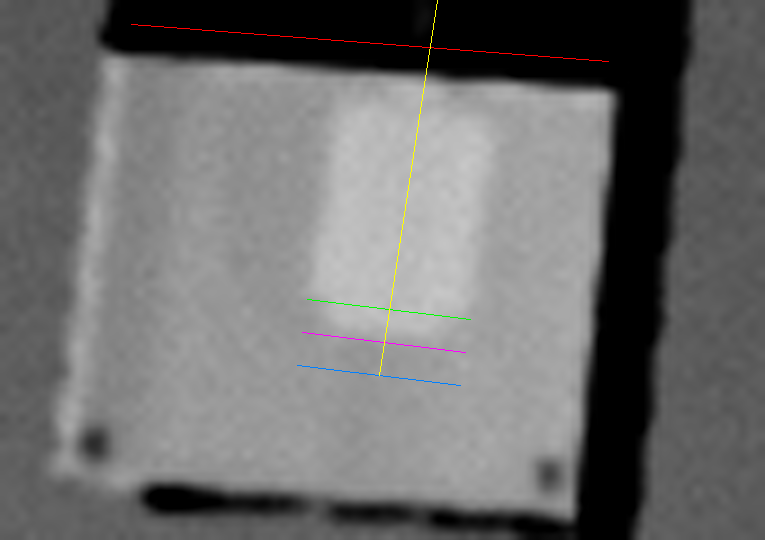

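Emit:
drive_tool(rows=[[60, 22, -34, 0, 0, 0, 0.111], [60, 22, -34, 0, 0, 0, 0.111], [60, 22, -34, 0, 0, 0, 0], [60, 22, -34, 0, 0, 0, 0], [60, 22, -34, 0, 0, 0, 0]])

```text
time_s: 1.37
tcp_pos: [0.3189, 0.4176, 0.2417]
ee_rot: [[0.993, -0.117, 0.0], [-0.117, -0.993, 0.0], [0.0, -0.0, -1.0]]
wrist_force: [0.7, 0.6, 0.4]
gripper_width: 0.708
gripper_force: 0.0
```

Emit:
drive_tool(rows=[[60, 22, -34, 0, 0, 0, 0], [60, 22, -34, 0, 0, 0, 0], [60, 22, -34, 0, 0, 0, 0], [60, 22, -34, 0, 0, 0, 0], [60, 22, -34, 0, 0, 0, 0]])

```text
time_s: 1.78
tcp_pos: [0.429, 0.2475, 0.242]
ee_rot: [[0.993, -0.117, 0.001], [-0.117, -0.993, 0.001], [0.001, -0.001, -1.0]]
wrist_force: [0.9, 0.8, 0.3]
gripper_width: 0.603
gripper_force: 0.0
```

Emit:
drive_tool(rows=[[60, 22, -34, 0, 0, 0, 0], [60, 22, -34, 0, 0, 0, 0], [60, 22, -34, 0, 0, 0, 0], [60, 22, -34, 0, 0, 0, 0], [60, 22, -34, 0, 0, 0, 0]])

```text
time_s: 2.2
tcp_pos: [0.5391, 0.0773, 0.2419]
ee_rot: [[0.993, -0.117, 0.001], [-0.117, -0.993, 0.0], [0.001, -0.0, -1.0]]
wrist_force: [0.8, 0.6, 0.3]
gripper_width: 0.6
gripper_force: 0.0
```

The enhanced crop shows the blade patch from (410,110) to (395,335). That puts the blade end about 148 mm behind my reference point, so the handle end is at box x ≈ 118 mm. Next I'll refine the handle's centre line and the opening's edges.

```bash
python3 - <<'E'
from h import *
cs=[capture("top") for _ in range(3)];c=cs[0]
W=np.nanmean([cloud(k) for k in cs],0);f=np.mean([k["frame"].astype(float) for k in cs],0)
u=np.array([.9971,-.0755]);v=np.array([.0755,.9971]);o=np.array([.5237,-.0353])
B=np.stack([(W[...,:2]-o)@u,(W[...,:2]-o)@v,W[...,2]],-1)*1000
for col in (145,152,158,172,178):
    print(col,[(r,*B[r,col].round(0).astype(int)) for r in (list(range(146,162))+list(range(188,204))) if np.isfinite(B[r,col,0])][::1])
# handle centre per row from colour brightness
F=f[...,1]; L=[]
for r in range(160,194):
    seg=F[r,148:176]; w=np.clip(seg-np.percentile(seg,60)-8,0,None); 
    if w.sum()>0: L.append(ray(c,148+(w*np.arange(28)).sum()/w.sum(),r,.02))
L=np.array(L);k=np.polyfit(L[:,0]-.58,L[:,1],1);print("handle slope deg",np.degrees(np.arctan(k[0])),"y at .58",k[1],"rms",np.std(L[:,1]-np.polyval(k,L[:,0]-.58)))
E
```

```text
145 [(146, np.int64(119), np.int64(43), np.int64(65)), (147, np.int64(116), np.int64(43), np.int64(66)), (148, np.int64(114), np.int64(43), np.int64(65)), (149, np.int64(111), np.int64(43), np.int64(64)), (150, np.int64(109), np.int64(42), np.int64(63)), (151, np.int64(118), np.int64(60), np.int64(4)), (152, np.int64(115), np.int64(59), np.int64(6)), (153, np.int64(112), np.int64(59), np.int64(5)), (154, np.int64(110), np.int64(59), np.int64(4)), (155, np.int64(106), np.int64(58), np.int64(5)), (156, np.int64(104), np.int64(58), np.int64(4)), (157, np.int64(101), np.int64(58), np.int64(5)), (158, np.int64(98), np.int64(57), np.int64(6)), (159, np.int64(95), np.int64(57), np.int64(5)), (160, np.int64(92), np.int64(56), np.int64(5)), (161, np.int64(89), np.int64(56), np.int64(6)), (188, np.int64(13), np.int64(47), np.int64(6)), (189, np.int64(10), np.int64(47), np.int64(5)), (190, np.int64(7), np.int64(47), np.int64(5)), (191, np.int64(4), np.int64(46), np.int64(6)), (192, np.int64(2), np.int64(46), np.int64(4)), (193, np.int64(-1), np.int64(45), np.int64(5)), (194, np.int64(-10), np.i
[... 6210 characters left out ...]
int64(3)), (192, np.int64(9), np.int64(-46), np.int64(7)), (193, np.int64(6), np.int64(-46), np.int64(4)), (194, np.int64(3), np.int64(-46), np.int64(4)), (195, np.int64(0), np.int64(-47), np.int64(5)), (196, np.int64(-2), np.int64(-47), np.int64(5)), (197, np.int64(-11), np.int64(-59), np.int64(66)), (198, np.int64(-13), np.int64(-60), np.int64(66)), (199, np.int64(-16), np.int64(-59), np.int64(64)), (200, np.int64(-18), np.int64(-60), np.int64(63)), (201, np.int64(-21), np.int64(-60), np.int64(63)), (202, np.int64(-24), np.int64(-61), np.int64(65)), (203, np.int64(-26), np.int64(-61), np.int64(66))]
handle slope deg -4.350017746432463 y at .58 -0.04592136462943508 rms 0.0010964189657350942
```

Emit:
drive_tool(rows=[[50, 17, -41, 0, 0, 0, 0.03], [50, 17, -41, 0, 0, 0, 0], [50, 18, -42, 0, 0, 0, 0], [50, 0, 0, -40, 0, 0, 0], [50, 0, 0, -40, 0, 0, 0]])

```text
out of range: a shift must lie within [-41.7, 41.7]
```

```bash
python3 - <<'E'
from h import *
s=sense();print(s["tcp_pos"],s["joints"].round(1),s["wrist_force"])
c=capture("side");cv2.imwrite("pics/side1.png",cv2.resize(c["frame"],(800,600))[:,:,::-1])
E
```

```text
[0.5392316  0.07677914 0.24115023] [ 25.2  14.3 -10.9   0.  -64.8  57.8] [-0.20889054 -0.14812124  0.10109534]
```

View pics/side1.png

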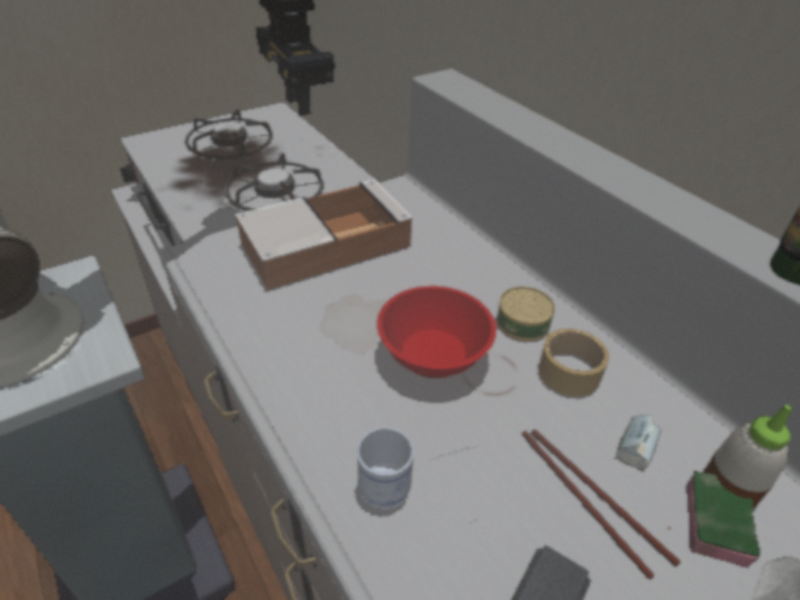

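The side view shows the box at (325,235), with nothing in the gripper's way. The backsplash stands behind the box, so the slide out has to stay well short of it. The last move was refused because one shift was over the limit, so I'll resend it within range.

Emit:
drive_tool(rows=[[50, 13, -31, 0, 0, 0, 0.03], [50, 13, -31, 0, 0, 0, 0], [50, 13, -31, 0, 0, 0, 0], [50, 13, -31, 0, 0, 0, 0], [50, 0, 0, -40, 0, 0, 0]])

```text
time_s: 2.82
tcp_pos: [0.5971, -0.0471, 0.2094]
ee_rot: [[0.996, -0.088, 0.019], [-0.088, -0.996, -0.001], [0.019, -0.001, -1.0]]
wrist_force: [2.1, 0.7, 0.2]
gripper_width: 0.504
gripper_force: 0.0
```

Emit:
drive_tool(rows=[[50, 0, 0, -35, 0, 0, 0], [50, 0, 0, -30, 0, 0, 0], [50, 0, 0, 0, 0, 0, 0], [50, 0, 0, 0, 0, 0, 0]])

```text
time_s: 3.15
tcp_pos: [0.5896, -0.0437, 0.1359]
ee_rot: [[0.996, -0.085, -0.003], [-0.085, -0.996, -0.001], [-0.003, 0.001, -1.0]]
wrist_force: [-0.3, -0.8, 1.0]
gripper_width: 0.498
gripper_force: 0.0
```

```bash
python3 - <<'E'
from h import *
s=sense();print(s["tcp_pos"],s["joints"].round(1),s["wrist_force"],s["ee_rot"].round(3).tolist())
c=capture("top");W=cloud(c);print("wall x",[(r,W[r,250].round(3)) for r in range(85,108,3)])
cv2.imwrite("pics/top2.png",cv2.resize(c["frame"][110:260,70:250],None,fx=4,fy=4,interpolation=cv2.INTER_CUBIC)[:,:,::-1])
E
```

```text
[ 0.58961259 -0.04369986  0.13590612] [ 11.5  24.3 -12.5   0.  -53.4  73.6] [-0.31809253 -0.78051589  1.0057883 ] [[0.996, -0.085, -0.003], [-0.085, -0.996, -0.001], [-0.003, 0.001, -1.0]]
wall x [(85, array([ 0.802, -0.282,  0.103])), (88, array([ 0.803, -0.282,  0.08 ])), (91, array([ 0.802, -0.282,  0.063])), (94, array([ 0.802, -0.282,  0.04 ])), (97, array([ 0.802, -0.282,  0.017])), (100, array([ 0.799, -0.282,  0.001])), (103, array([ 0.79 , -0.282,  0.002])), (106, array([ 0.781, -0.282,  0.   ]))]
```

View pics/top2.png

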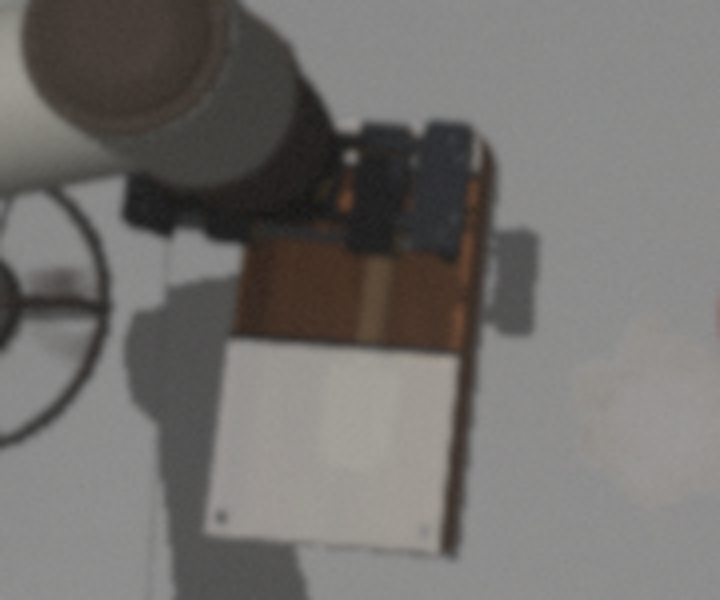

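The fingers are lined up over the handle, with a small correction in y still needed. Next I'll descend.

Emit:
drive_tool(rows=[[50, 0, -3, -30, 0, 0, 0], [50, 0, 0, -30, 0, 0, 0], [50, 0, 0, -25, 0, 0, 0], [50, 0, 0, 0, 0, 0, 0], [50, 0, 0, 0, 0, 0, 0]])

```text
time_s: 3.62
tcp_pos: [0.5915, -0.0471, 0.0532]
ee_rot: [[0.996, -0.086, 0.002], [-0.086, -0.996, -0.0], [0.002, 0.0, -1.0]]
wrist_force: [0.2, -0.4, 0.3]
gripper_width: 0.499
gripper_force: 0.0
```

```bash
python3 - <<'E'
from h import *
s=sense();print(s["tcp_pos"],s["joints"].round(1),s["wrist_force"],s["ee_rot"].round(3).tolist())
E
```

```text
[ 0.59152465 -0.04710036  0.05322364] [ 11.1  30.1 -16.9   0.1 -42.8  73.9] [ 0.18490894 -0.38186871  0.30104095] [[0.996, -0.086, 0.002], [-0.086, -0.996, -0.0], [0.002, 0.0, -1.0]]
```

Emit:
drive_tool(rows=[[50, 0, 0, -13, 0, 0, 0], [50, 0, 0, -12, 0, 0, 0], [50, 0, 0, 0, 0, 0, 0], [50, 0, 0, 0, 0, 0, 0]])

```text
time_s: 3.95
tcp_pos: [0.5921, -0.0473, 0.0291]
ee_rot: [[0.996, -0.087, 0.004], [-0.087, -0.996, 0.0], [0.004, -0.001, -1.0]]
wrist_force: [0.1, -0.2, 0.9]
gripper_width: 0.499
gripper_force: 0.0
```

Emit:
drive_tool(rows=[[0, 0, 0, 0, 0, 0, 0], [0, 0, 0, 0, 0, 0, 0], [0, 0, 0, 0, 0, 0, 0], [0, 0, 0, 0, 0, 0, 0], [0, 0, 0, 0, 0, 0, 0]])

```text
time_s: 4.37
tcp_pos: [0.5906, -0.0477, 0.027]
ee_rot: [[0.996, -0.088, 0.001], [-0.088, -0.996, 0.0], [0.001, -0.0, -1.0]]
wrist_force: [-0.2, 1.5, 4.3]
gripper_width: 0.21
gripper_force: 19.7
```

Emit:
drive_tool(rows=[[0, 0, 0, 0, 0, 0, 0], [0, 0, 0, 0, 0, 0, 0]])

```text
time_s: 4.53
tcp_pos: [0.5907, -0.0477, 0.0271]
ee_rot: [[0.996, -0.087, 0.001], [-0.087, -0.996, -0.0], [0.001, 0.0, -1.0]]
wrist_force: [-0.3, -0.8, 3.9]
gripper_width: 0.202
gripper_force: 29.6
```

The handle is held: the opening is 17.6 mm and the grip force 29.6 N. I'll lift it 2 mm and draw it back 26 mm.

Emit:
drive_tool(rows=[[0, 0, 0, 2, 0, 0, 0], [0, -8, 0.7, 0, 0, 0, 0], [0, -9, 0.7, 0, 0, 0, 0], [0, -9, 0.7, 0, 0, 0, 0], [0, 0, 0, 0, 0, 0, 0]])

```text
time_s: 4.95
tcp_pos: [0.561, -0.0458, 0.0281]
ee_rot: [[0.996, -0.088, -0.004], [-0.088, -0.996, -0.0], [-0.004, 0.0, -1.0]]
wrist_force: [-0.3, 0.0, -1.3]
gripper_width: 0.202
gripper_force: 29.6
```

```bash
python3 - <<'E'
from h import *
s=sense();print(s["tcp_pos"],s["joints"].round(1),s["wrist_force"],s["ee_rot"].round(3).tolist())
cs=[capture(n) for n in("top","side")]
a=cv2.resize(cs[0]["frame"][130:260,90:220],(500,500),interpolation=cv2.INTER_CUBIC)
b=cv2.resize(cs[1]["frame"][90:190,140:270],(300,500*3//6),interpolation=cv2.INTER_CUBIC)
im=np.zeros((500,800,3),np.uint8);im[:,:500]=a;im[:250,500:]=b
im=np.clip(im.astype(float)*1.5,0,255).astype(np.uint8)
cv2.imwrite("pics/pull.png",im[:,:,::-1])
E
```

```text
[ 0.56104836 -0.04577505  0.02806203] [ 11.8  30.1 -22.2  -0.1 -37.9  73.2] [-0.2976349   0.04740898 -1.27765742] [[0.996, -0.088, -0.004], [-0.088, -0.996, -0.0], [-0.004, 0.0, -1.0]]
```

View pics/pull.png

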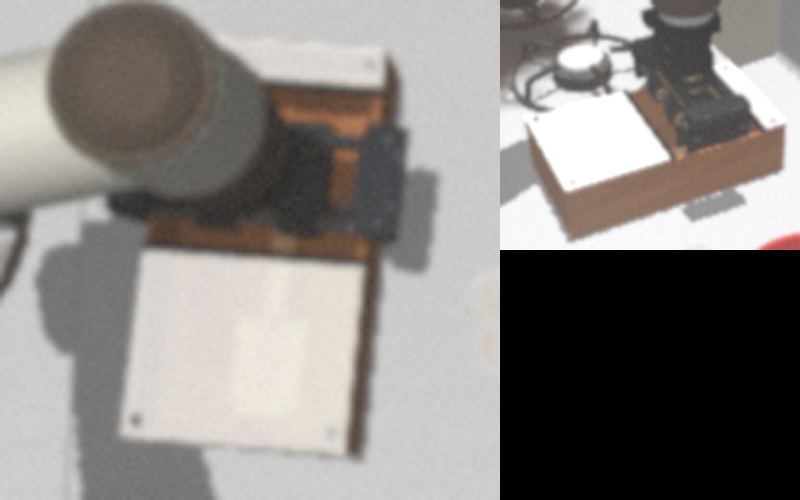

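The picture shows the spatula drawn back with the gripper: the blade end is at about (265,415), clear of the end wall, and the handle end is clear of the lip. Next I'll tilt it in small steps about the blade end.

Emit:
drive_tool(rows=[[0, 0.5, 0, 10.6, -0.0053, -0.0598, 0], [0, 0, 0, 9.4, -0.0053, -0.0598, 0], [0, 0, 0, 0, 0, 0, 0], [0, 0, 0, 0, 0, 0, 0]])

```text
time_s: 5.38
tcp_pos: [0.5645, -0.0456, 0.0489]
ee_rot: [[0.989, -0.087, 0.119], [-0.086, -0.996, -0.01], [0.119, 0.0, -0.993]]
wrist_force: [0.0, -0.1, -0.6]
gripper_width: 0.202
gripper_force: 29.6
```

Emit:
drive_tool(rows=[[0, -1.5, 0.1, 9, -0.0053, -0.0598, 0], [0, -2, 0.2, 9, -0.0053, -0.0598, 0], [0, -2.4, 0.2, 8.5, -0.0053, -0.0598, 0], [0, 0, 0, 0, 0, 0, 0], [0, 0, 0, 0, 0, 0, 0]])

```text
time_s: 5.8
tcp_pos: [0.5585, -0.0469, 0.0738]
ee_rot: [[0.954, -0.089, 0.287], [-0.085, -0.996, -0.029], [0.288, 0.003, -0.958]]
wrist_force: [0.1, -0.3, -0.3]
gripper_width: 0.207
gripper_force: 29.6
```

```bash
cat >> h.py <<'E'
def rep():
    s=sense();R=s["ee_rot"];T=s["tcp_pos"]
    u=np.array([.9971,-.0755,0]);o=np.array([.5237,-.0353,0])
    bx=lambda p:((p-o)@u*1000,p[2]*1000)
    a=R[:,0];n=-R[:,2]
    P=lambda d,h:bx(T+a*d-n*(.0201-h))  # tcp ~20 mm above underside
    b0,b1,e0,e1=P(-.16,0),P(-.16,.014),P(.05,0),P(.05,.014)
    at=lambda p,q,x:p[1]+(q[1]-p[1])*(x-p[0])/(q[0]-p[0])
    print("tcp",T.round(4),"th",np.arcsin(a[2]).round(3),"F",s["wrist_force"].round(1),"J",s["joints"].round(0))
    print("blade",np.round(b0,1),"handle end",np.round(e0,1),np.round(e1,1),"top at edge(<62)",round(at(b1,e1,-8),1),"bottom at lip(>66)",round(at(b0,e0,107),1))
E
python3 - <<'E'
from h import *
rep()
cs=[capture(n) for n in("top","side")]
a=cv2.resize(cs[0]["frame"][110:240,90:220],(400,400),interpolation=cv2.INTER_CUBIC)
b=cv2.resize(cs[1]["frame"][80:180,150:250],(400,400),interpolation=cv2.INTER_CUBIC)
im=np.clip(np.hstack([a,b]).astype(float)*1.5,0,255).astype(np.uint8)
cv2.imwrite("pics/tilt.png",im[:,:,::-1])
E
```

```text
tcp [ 0.5585 -0.0469  0.0738] th 0.292 F [ 0.1 -0.3 -0.3] J [ 13.  20. -41.  23. -14.  50.]
blade [-111.9    8.4] handle end [89.2 69. ] [85.2 82.4] top at edge(<62) 54.3 bottom at lip(>66) 74.3
```

View pics/tilt.png

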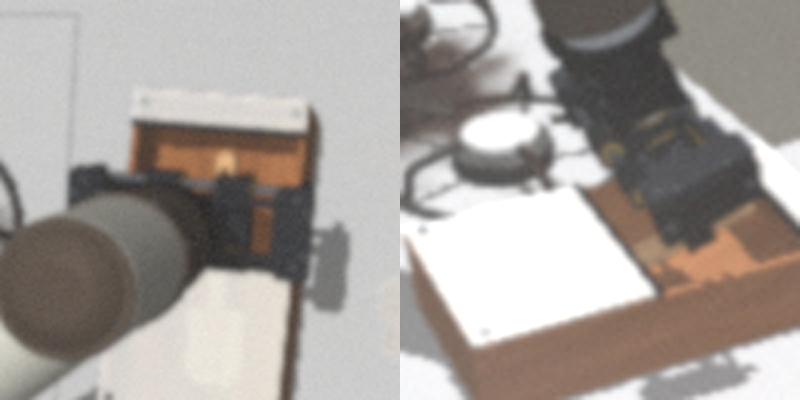

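The tilt went cleanly with no contact force. The handle end shows at (228,160), just short of the lip and above its top. The clearances are 7.7 mm at the cover edge and 8.3 mm at the lip. Next I'll slide along the spatula's own axis.

Emit:
drive_tool(rows=[[0, 8, -0.7, 2.4, 0, 0, 0], [0, 8, -0.7, 2.4, 0, 0, 0], [0, 8, -0.7, 2.4, 0, 0, 0], [0, 0, 0, 0, 0, 0, 0], [0, 0, 0, 0, 0, 0, 0]])

```text
time_s: 6.32
tcp_pos: [0.585, -0.0477, 0.0816]
ee_rot: [[0.953, -0.089, 0.291], [-0.085, -0.996, -0.027], [0.292, 0.001, -0.956]]
wrist_force: [-0.4, -0.4, -0.7]
gripper_width: 0.202
gripper_force: 29.6
```

```bash
python3 -c "
from h import *
rep()"
```

```text
tcp [ 0.585  -0.0477  0.0816] th 0.296 F [-0.4 -0.4 -0.7] J [ 13.  22. -35.  18. -17.  55.]
blade [-85.   15.7] handle end [115.8  77. ] [111.7  90.4] top at edge(<62) 53.8 bottom at lip(>66) 74.3
```

Emit:
drive_tool(rows=[[0, 10, -0.9, 3.1, 0, 0, 0], [0, 10, -0.9, 3.1, 0, 0, 0], [0, 10, -0.9, 3.1, 0, 0, 0], [0, 10, -0.9, 3.1, 0, 0, 0], [0, 0, 0, 0, 0, 0, 0]])

```text
time_s: 6.73
tcp_pos: [0.6257, -0.0513, 0.0946]
ee_rot: [[0.952, -0.089, 0.292], [-0.084, -0.996, -0.027], [0.294, 0.001, -0.956]]
wrist_force: [-0.3, -0.5, 0.3]
gripper_width: 0.204
gripper_force: 29.6
```

```bash
python3 -c "
from h import *
rep()"
```

```text
tcp [ 0.6257 -0.0513  0.0946] th 0.298 F [-0.3 -0.5  0.3] J [ 12.  24. -27.  13. -23.  62.]
blade [-44.2  28.4] handle end [156.6  90.1] [152.4 103.5] top at edge(<62) 54.2 bottom at lip(>66) 74.9
```

Emit:
drive_tool(rows=[[0, 10, -0.9, 3.1, 0, 0, 0], [0, 10, -0.9, 3.1, 0, 0, 0], [0, 10, -0.9, 3.1, 0, 0, 0], [0, 10, -0.9, 3.1, 0, 0, 0], [0, 10, -0.9, 3.1, 0, 0, 0]])

```text
time_s: 7.15
tcp_pos: [0.6727, -0.0562, 0.1088]
ee_rot: [[0.954, -0.089, 0.288], [-0.085, -0.996, -0.027], [0.289, 0.002, -0.957]]
wrist_force: [0.6, 0.8, -0.6]
gripper_width: 0.204
gripper_force: 29.6
```

Emit:
drive_tool(rows=[[0, 3, 0, 3, 0, 0, 0], [0, 0, 0, 0, 0, 0, 0], [0, 0, 0, 0, 0, 0, 0]])

```text
time_s: 7.4
tcp_pos: [0.6754, -0.0562, 0.112]
ee_rot: [[0.953, -0.089, 0.289], [-0.085, -0.996, -0.027], [0.29, 0.002, -0.957]]
wrist_force: [-0.1, -0.4, -0.5]
gripper_width: 0.209
gripper_force: 29.6
```

```bash
python3 - <<'E'
from h import *
rep()
cs=[capture(n) for n in("top","side")]
a=cv2.resize(cs[0]["frame"][90:220,90:220],(400,400),interpolation=cv2.INTER_CUBIC)
b=cv2.resize(cs[1]["frame"][60:180,140:260],(400,400),interpolation=cv2.INTER_CUBIC)
im=np.clip(np.hstack([a,b]).astype(float)*1.5,0,255).astype(np.uint8)
cv2.imwrite("pics/out.png",im[:,:,::-1])
E
```

```text
tcp [ 0.6754 -0.0562  0.112 ] th 0.294 F [-0.1 -0.4 -0.5] J [ 11.  27. -18.   9. -29.  67.]
blade [ 5.6 46.4] handle end [206.5 107.2] [202.5 120.6] top at edge(<62) 56.9 bottom at lip(>66) 77.1
```

View pics/out.png

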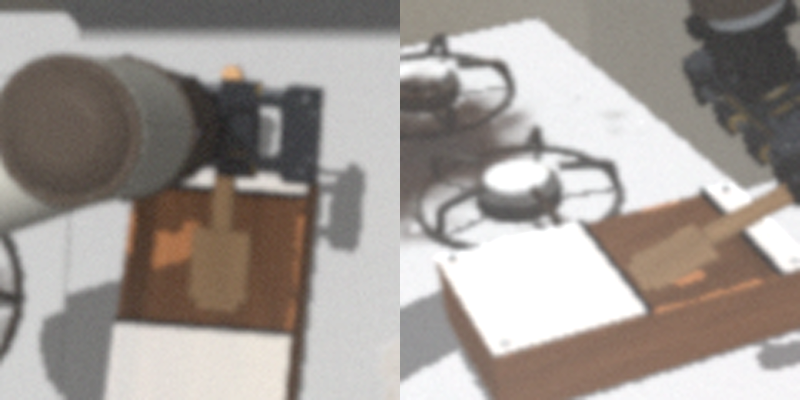

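The blade now lies wholly inside the opening: its end is at (218,308), short of the cover edge at row 322. Next I'll lift it straight up.

Emit:
drive_tool(rows=[[0, 2, 0, 8, 0, 0, 0], [0, 2, 0, 15, 0, 0, 0], [0, 1, 0, 25, 0, 0, 0], [0, 0, 0, 30, 0, 0, 0], [0, 0, 0, 30, 0, 0, 0]])

```text
time_s: 7.92
tcp_pos: [0.6808, -0.0561, 0.2217]
ee_rot: [[0.953, -0.088, 0.289], [-0.084, -0.996, -0.027], [0.29, 0.002, -0.957]]
wrist_force: [0.9, 0.1, -0.2]
gripper_width: 0.2
gripper_force: 29.6
```

```bash
python3 -c "
from h import *
rep()
c=capture('side');W=cloud(c);m=masks_of('red_bowl',c)[0]['region'];P=W[m];P=P[P[:,2]>.06];print(cv2.minEnclosingCircle((P[:,:2]*1000).astype(np.float32)),len(P))"
```

```text
tcp [ 0.6808 -0.0561  0.2217] th 0.294 F [ 0.9  0.1 -0.2] J [ 11.  21.  -9.   7. -45.  70.]
blade [ 10.9 156. ] handle end [211.9 217. ] [207.8 230.4] top at edge(<62) 164.9 bottom at lip(>66) 185.2
((533.4285278320312, -368.51641845703125), 87.24884796142578) 723
```

Emit:
drive_tool(rows=[[0, -5, -15, 0, 0.0052, 0.0587, 0], [0, -9, -30, 0, 0.0052, 0.0587, 0], [0, -9, -30, 0, 0.0052, 0.0587, 0], [0, -9, -30, 0, 0.0052, 0.0587, 0], [0, -9, -30, 0, 0.0052, 0.0587, 0]])

```text
time_s: 8.43
tcp_pos: [0.6397, -0.192, 0.2211]
ee_rot: [[0.996, -0.087, -0.001], [-0.087, -0.996, -0.001], [-0.001, 0.001, -1.0]]
wrist_force: [0.8, 0.3, -0.3]
gripper_width: 0.201
gripper_force: 29.6
```

Emit:
drive_tool(rows=[[0, -9, -32, 0, 0, 0, 0], [0, -9, -32, 0, 0, 0, 0], [0, -9, -32, 0, 0, 0, 0], [0, -9, -32, 0, 0, 0, 0], [0, -9, -28, 0, 0, 0, 0]])

```text
time_s: 8.85
tcp_pos: [0.5944, -0.3488, 0.2203]
ee_rot: [[0.996, -0.088, 0.0], [-0.088, -0.996, -0.001], [0.0, 0.001, -1.0]]
wrist_force: [-0.3, -0.7, -1.2]
gripper_width: 0.205
gripper_force: 29.6
```

Emit:
drive_tool(rows=[[0, -7, -26, -10, 0, 0, 0], [0, 0, 0, 0, 0, 0, 0], [0, 0, 0, 0, 0, 0, 0], [0, 0, 0, 0, 0, 0, 0]])

```text
time_s: 9.18
tcp_pos: [0.5883, -0.3728, 0.2104]
ee_rot: [[0.996, -0.088, 0.0], [-0.088, -0.996, -0.001], [0.001, 0.001, -1.0]]
wrist_force: [0.2, -0.0, -0.7]
gripper_width: 0.203
gripper_force: 29.6
```

```bash
python3 - <<'E'
from h import *
rep();s=sense();R=s["ee_rot"];mid=s["tcp_pos"]-.055*R[:,0];print("mid",mid,"err",mid[:2]-[.5334,-.3685])
cs=[capture(n) for n in("top","side")]
for c in cs:
    W=cloud(c)
    for l in ["spatula_mid","fish_tin","blue_cup","red_bowl"]:
        for m in masks_of(l,c)[:1]: print(l,round(m["p"],2),m["xy"],W[m["region"]].shape[0],np.nanmedian(W[m["region"]],0).round(3),np.nanpercentile(W[m["region"]],[3],axis=0).round(3),np.nanpercentile(W[m["region"]],[97],axis=0).round(3))
im=np.hstack([cv2.resize(c["frame"],(400,300)) for c in cs])
cv2.imwrite("pics/bowl.png",np.clip(im*1.4,0,255).astype(np.uint8)[:,:,::-1])
E
```

```text
tcp [ 0.5883 -0.3728  0.2104] th 0.001 F [ 0.2 -0.  -0.7] J [-19.  30.   9.   0. -69. 104.]
blade [-70.1 190.2] handle end [139.9 190.3] [139.9 204.3] top at edge(<62) 204.2 bottom at lip(>66) 190.3
mid [ 0.53349977 -0.36795157  0.2103528 ] err [9.97691811e-05 5.48426888e-04]
spatula_mid 0.62 [287.4, 204.5] 890 [ 0.478 -0.365  0.196] [[ 0.435 -0.384  0.193]] [[ 0.564 -0.339  0.204]]
blue_cup 0.68 [340.1, 259.3] 664 [ 0.351 -0.524  0.026] [[ 0.323 -0.546 -0.   ]] [[ 0.381 -0.485  0.078]]
red_bowl 0.63 [277.4, 184.6] 2245 [ 0.541 -0.353  0.026] [[ 0.467 -0.446  0.002]] [[ 0.595 -0.29   0.066]]
spatula_mid 0.65 [264.3, 162.4] 1055 [ 0.488 -0.369  0.197] [[ 0.433 -0.385  0.001]] [[ 0.613 -0.181  0.204]]
fish_tin 0.84 [340.1, 199.8] 1015 [ 0.686 -0.395  0.036] [[ 0.655 -0.426  0.004]] [[ 0.734 -0.35   0.04 ]]
blue_cup 0.78 [246.2, 297.5] 1611 [ 0.354 -0.514  0.047] [[ 0.321 -0.547  0.005]] [[ 0.381 -0.486  0.078]]
red_bowl 0.85 [276.4, 209.7] 3554 [ 0.552 -0.345  0.033] [[ 0.459 -0.441  0.002]] [[ 0.611 -0.29   0.067]]
```

View pics/bowl.png

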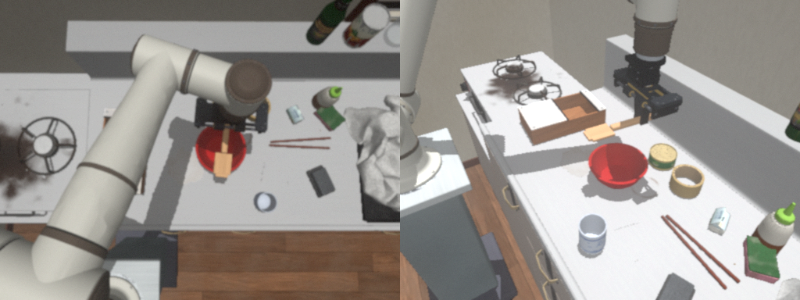

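The spatula is level with its middle over the bowl, and the bowl, tin and cup haven't moved. I'll lower it a little, let it settle and hand in.

Emit:
drive_tool(rows=[[0, 0, 0, -20, 0, 0, 0], [0, 0, 0, -20, 0, 0, 0], [0, 0, 0, -10, 0, 0, 0], [0, 0, 0, 0, 0, 0, 0], [0, 0, 0, 0, 0, 0, 0]])

```text
time_s: 10.1
tcp_pos: [0.5884, -0.3733, 0.1603]
ee_rot: [[0.996, -0.088, -0.0], [-0.088, -0.996, -0.002], [-0.0, 0.002, -1.0]]
wrist_force: [-0.9, -0.2, 0.2]
gripper_width: 0.201
gripper_force: 29.6
```

Emit:
drive_tool(rows=[[0, 0, 0, 0, 0, 0, 0], [0, 0, 0, 0, 0, 0, 0], [0, 0, 0, 0, 0, 0, 0], [0, 0, 0, 0, 0, 0, 0]])

```text
time_s: 10.43
tcp_pos: [0.5887, -0.3733, 0.1615]
ee_rot: [[0.996, -0.088, 0.002], [-0.088, -0.996, -0.002], [0.003, 0.002, -1.0]]
wrist_force: [0.1, -0.5, -0.6]
gripper_width: 0.2
gripper_force: 29.6
```

```bash
python3 -c "
from h import *
s=sense();mid=s['tcp_pos']-.055*s['ee_rot'][:,0];print(mid,s['gripper_force'],s['joint_velocities'].round(1))
print(finish_job() if abs(mid[0]-.5334)<.006 and abs(mid[1]+.3685)<.006 else 'no')"
```

```text
[ 0.53395651 -0.36843147  0.16139427] 29.610348343849182 [ 0.1  0.2 -0.4 -0.1  0.2  0. ]
the job is handed in; nothing more can be done
None
```

I threaded the spatula out of the box without measurable contact force and handed the job in at about 10.4 s, holding it level about 75 mm above the red bowl's rim with its middle within 1 mm of the bowl's measured centre; the bowl, tin and cup had not moved.

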